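Fetch the bottom bracket cup from behind the stock and set it on the press

TASK

Clear the jar of bearing balls, the tin and the oil bottle out of the wooden crate and stand all three on the metal parts tray; then take the steel bottom bracket cup they were crowding and set it, flange down as it lies, in the middle of the lever press's round anvil. Then put the jar, tin and bottle back in the crate, each standing upright where it stood before. Do not knock any of them over, and leave the bell, the reflector housing and the ferrule where they lie.

Things in the scene. Friction and masses are not known exactly. Their poses are not given: they have to be found in the camera images.
- jar_mid (a point): Glass jar of bearing balls with a steel screw lid, upright: 58 mm diameter (lid 57 mm), 80 mm tall, about 350 g. Point at its centre, 40 mm above its underside; z up.
- tin_mid (a point): Plain steel tin with a flat top and a paper band round its middle, upright: 52 mm diameter, 88 mm tall, about 280 g. Point at its centre, 44 mm above its underside; z up.
- oil_mid (a point): Grey plastic oil bottle, upright: 55 mm diameter straight body up to 72 mm, then a shoulder and a black 26 mm cap, 94 mm tall in all, about 180 g. Point at its centre, 47 mm above its underside; z up.
- cup_mid (a point): Steel bottom bracket cup lying flange down at the back of the crate, hemmed in by the jar, tin and bottle (one on each side of it and one in front; which is which changes): a flange of 44 mm diameter, 5 mm thick, carrying a round body of 36 mm diameter; 22 mm tall in all, bored through, 110 g. Point at its centre, 11 mm above its underside; z up.
- crate: Low open wooden crate, fixed, 166 mm (x) by 216 mm (y) outside, floor 8 mm thick, walls 8 mm thick and 40 mm high over all. Origin under the middle of its floor, on the bench; its own +x points to its back wall. In the crate's frame the cup lies near x 35 mm, y 0 and the three containers near (28, 62), (28, -62) and (-27, 0) mm, with about 10 mm between cup and containers.
- tray_in (a point): Empty sheet-metal parts tray, fixed, 150 mm (x) by 250 mm (y) outside, walls 3 mm thick and 12 mm high. Point at the middle of its inner floor, 3 mm above the bench; x and y along its sides, z up.
- anvil_top (a point): Lever press of dark iron, fixed: a base plate 300 by 110 mm, 12 mm thick, with a round steel anvil of 64 mm diameter on it, 20 mm high, its flat top 32 mm above the bench and open from above. Point at the middle of the anvil's top. The press's +x runs along the plate to the lever's pivot (118 mm high, 150 mm and more from the anvil); its lever is thrown back beyond the pivot, away from the anvil, sloping up from 100 to about 200 mm high, and is not used.
- bell: Dented chrome bicycle bell lying dome up on the bench, 57 mm diameter, 41 mm tall. Leave alone. Origin at its underside.
- reflector: Round black plastic reflector housing, empty, lying open side up on the bench, 60 mm diameter, 22 mm tall, with a small tab. Leave alone. Origin at its underside.
- ferrule: Copper pump ferrule standing on the bench, 27 mm diameter, 28 mm tall. Leave alone. Origin at its underside.

How it is judged:
On the way, in this order (a step that is already met when the one before it is completed fails the run):
1. the jar, the tin and the oil bottle all stand upright on the parts tray, released (x of jar_mid in the frame of tray_in between -0.07 and 0.07 m and y of jar_mid in the frame of tray_in between -0.12 and 0.12 m and z of jar_mid in the frame of tray_in between 0.034 and 0.046 m and angle between each of jar_mid, tin_mid, oil_mid's own z axis and vertical below 0.1 rad and linear speed of each of jar, tin, oil below 0.03 m/s and contact force between the fingers and jar below 0.1 N and x of tin_mid in the frame of tray_in between -0.07 and 0.07 m and y of tin_mid in the frame of tray_in between -0.12 and 0.12 m and z of tin_mid in the frame of tray_in between 0.038 and 0.05 m and contact force between the fingers and tin below 0.1 N and x of oil_mid in the frame of tray_in between -0.07 and 0.07 m and y of oil_mid in the frame of tray_in between -0.12 and 0.12 m and z of oil_mid in the frame of tray_in between 0.041 and 0.053 m and contact force between the fingers and oil below 0.1 N), for 0.2 s.
2. with those three still on the tray, the cup lies flange down in the middle of the anvil, released (all of step 1 and horizontal distance between cup_mid and anvil_top below 0.01 m and z of cup_mid in the frame of anvil_top between 0.007 and 0.015 m and angle between cup_mid's own z axis and vertical below 0.1 rad and linear speed of cup below 0.03 m/s and contact force between the fingers and cup below 0.1 N), for 0.2 s.
At the end, for the whole second after the job is handed in: The cup lies flange down on the anvil's top, centred within 10 mm, and the jar, tin and oil bottle each stand upright in the crate within 15 mm of where they stood at the start; all released and at rest (horizontal distance between cup_mid and anvil_top below 0.01 m and z of cup_mid in the frame of anvil_top between 0.007 and 0.015 m and angle between each of cup_mid, jar_mid, tin_mid, oil_mid's own z axis and vertical below 0.1 rad and linear speed of each of cup, jar, tin, oil below 0.03 m/s and contact force between the fingers and cup below 0.1 N and distance of each of jar_mid, tin_mid, oil_mid from where it was at the start of the episode below 0.015 m and contact force between the fingers and jar below 0.1 N and contact force between the fingers and tin below 0.1 N and contact force between the fingers and oil below 0.1 N); the robot touches nothing.
It fails at once if the jar, tin or oil bottle is tipped over (more than about 50 degrees) (angle between any of jar_mid, tin_mid, oil_mid's own z axis and vertical above 0.9 rad).
It fails at once if the bell, reflector housing or ferrule is moved by more than 20 mm (distance of any of bell, reflector, ferrule from where it was at the start of the episode above 0.02 m).
It also fails if it takes over 138 s, if anything falls off the work surface, if the arm or the gripper's body presses on something with over 40 N, if the wrist force passes 120 N, or if a joint passes its speed limit or range.

ROBOT

A 6-joint arm with a two-finger parallel gripper is mounted at the origin on the work surface. World frame = base frame: x ahead of the robot, y to its left, z up, the work surface at z = 0. Lengths are in m, angles in rad, forces in N, time in s.
With the tool pointing down it reaches from about 0.325 to 0.9 m from the base axis. Payload 3.5 kg.
Tool frame: the origin (TCP) lies midway between the tips of the shut fingers; the grasp point (between the pads) lies bot.grip_depth behind it (bot.grip_depth is the distance from the TCP to the grasp point, in m); z points along the fingers, y is the line along which they close (so a half turn about z gives the same grasp; the last joint's range is limited). The gripper opens to 85 mm and grips with 20 to 120 N. Pads are 22 mm wide; open, the fingers measure 114 mm over their backs; the gripper's body (76 mm by 85 mm) begins 54 mm behind the grasp point. The pads swing forward as they close: fully open they stand 13 mm farther back than shut.
Start: joints at [1.13, 0.276, -0.026, 1.268, 0, 1.467], TCP at [0.207, 0.59, 0.231] pointing down, gripper open.
Joint ranges: [-3.12, 3.12], [-0.85, 1.88], [-1.08, 1.24], [-1.95, 2.15], [-1.57, 1.53], [-3.14, 3.14]. Speed limits (rad/s): [2.57, 2.57, 3.14, 3.14, 3.14, 3.14].

INTERFACE

Orientations are given as a 3x3 rotation matrix whose columns are the frame's x, y, z axes.
In Python, from plant import bot gives the robot as it stands. Calls block until the motion is done:
- bot.move_pose(position, orientation): joint-space move of the TCP to a pose.
- bot.line_to(position, attitude=None, vel=0.15): straight line of the TCP; attitude=None keeps the orientation; vel is the mean speed in m/s.
- bot.goto_joints(angles): joint-space move.
- bot.gripper_to(opening, grasp_force=None): opening from 0.0 (shut) to 1.0 (fully open); grasp_force is the grip in N (None keeps the last); returns when the fingers have stopped.
- bot.sleep(seconds).
- bot.solve_ik(position, orientation): joint angles nearest the present ones, or None.
- bot.sense(): the state.
- bot.capture(name): name is "scene" or "side" or "wrist"; returns a dict with "frame" (384x512x3 uint8, red, green, blue), "depth" (384x512 float32, m along the optical axis (not along the pixel's ray), 0 where there is no reading), "K" (3x3 intrinsics, pixels), "R" (3x3) and "t" (3): a world point X has camera coordinates R X + t. Camera axes: x right, y down, z forward; pixel columns grow to the right and rows downward; lengths in m; the calibration is good to about 2 mm. The wrist camera is an equidistant fisheye: a pixel r from the principal point sees the ray r / f radians off the axis. A picture is of the moment at which its call begins.
A pose or a line that the arm cannot do raises bot.Unreachable and nothing moves.
- bot.close_job(): hands the job in; it is judged then, once.
Trained networks look in a picture, given as the dict that the camera call returned (one of the last four; its "shot" number tells which), for a name from the list of things; names that differ only in an ending like _2 or _b are one class to them, and where a whole thing is asked for, a point or a joint stands for the part that bears it (a point fixed in the world has none). Each returns a list of dicts, best first, with "confidence" (0 to 1); they miss things now and then, are a little off and sometimes report something else, mostly with a low value. They report only what shows in the picture. A call takes as long as a camera call.
- bot.silhouettes(picture, query): "mask" (384x512 bool, what is visible of it).
- bot.landmark_of(picture, query): "location" ([x, y, z] in m, in world coordinates, good to about 4 mm: a listed point, or the origin of a listed thing).
The state is a dict: "clock": time; "joint_positions": joint angles; "joint_vel": joint speeds; "tau": joint torques, N m; "position": TCP position; "ee_rot": TCP orientation; "force": force on the tool from outside, world axes, zero at the start; "torque": the same for the moment, N m; "opening": opening from 0.0 (shut) to 1.0 (fully open); "finger_force": force on a finger pad.
Only numpy, scipy, OpenCV 4.12 (cv2) and the standard library are available. Lean on these libraries where they do the work, as an engineer would, in place of code of your own. Each camera call takes 0.05 s, during which the arm holds its last target. There are 200 camera calls.

## Working session

There is one attempt and no reset: what is moved stays moved. The work goes in short steps, each a Python script; the robot and the scene stay as the last script left them, time stands still between calls to the robot, and variables do not carry over. Pictures are saved under pics/ and viewed, at most 14 in all, crops included, and the job is handed in when it is done.

```bash
ls; mkdir -p pics; cat > a.py <<'E'
from plant import bot
import numpy as np, cv2
s=bot.sense(); print(s['clock'],s['position'],bot.grip_depth,s['opening'])
ims=[]
for c in ("scene","side"):
    p=bot.capture(c); ims.append(p['frame'])
    print(c,'campos',(-p['R'].T@p['t']).round(3))
    for n in ["jar_mid","tin_mid","oil_mid","cup_mid","crate","tray_in","anvil_top","bell","reflector","ferrule"]:
        print(n,[(np.round(d['location'],4).tolist(),round(d['confidence'],2)) for d in bot.landmark_of(p,n)[:2]])
cv2.imwrite('pics/scene.png',ims[0][:,:,::-1]);cv2.imwrite('pics/side.png',ims[1][:,:,::-1])
E
python3 a.py
```

```text
pics
0.0 [0.20679991 0.5889446  0.23014075] 0.0187 0.9982788992656708
scene campos [1.141 0.562 0.736]
jar_mid [([0.5123, 0.316, 0.0476], 0.61), ([0.542, 0.3192, 0.001], 0.48)]
tin_mid [([0.5722, 0.3786, 0.0531], 0.76)]
oil_mid [([0.5699, 0.253, 0.0568], 0.92)]
cup_mid [([0.579, 0.3148, 0.0203], 0.78)]
crate [([0.5388, 0.3186, 0.0007], 0.75)]
tray_in [([0.5368, -0.0018, 0.0039], 0.95)]
anvil_top [([0.4976, -0.3163, 0.0313], 0.72)]
bell [([0.7756, 0.1663, -0.003], 0.98)]
reflector [([0.7752, -0.1595, -0.0008], 0.69)]
ferrule [([0.6891, 0.1592, -0.0022], 0.73)]
side campos [ 0.411 -0.99   0.64 ]
jar_mid [([0.5106, 0.3187, 0.0494], 0.69)]
tin_mid [([0.5735, 0.3784, 0.0522], 0.79), ([0.7784, 0.1683, -0.0011], 0.18)]
oil_mid [([0.5642, 0.2517, 0.055], 0.71)]
cup_mid []
crate [([0.5455, 0.32, -0.0011], 0.59), ([0.6859, 0.1622, 0.0001], 0.54)]
tray_in [([0.5379, -0.0045, -0.0018], 0.71)]
anvil_top [([0.4933, -0.316, 0.0346], 0.64), ([0.5408, 0.3183, -0.002], 0.54)]
bell [([0.7794, 0.1684, -0.0033], 0.56)]
reflector [([0.7712, -0.1604, 0.0023], 0.83)]
ferrule [([0.6858, 0.1636, -0.0024], 0.63)]
```

View pics/scene.png

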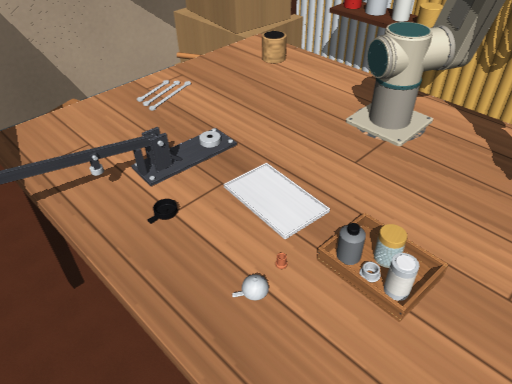

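View pics/side.png

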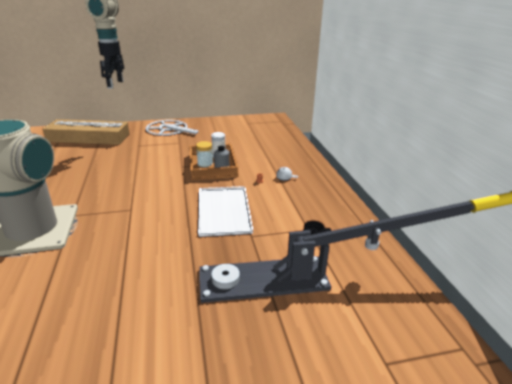

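The pictures agree with the networks. In the scene view the crate is at about (380,265), with the oil bottle (350,243), jar (390,243), tin (401,275) and cup (371,271). The tray is at (277,200) and the anvil at (210,138), with the lever running away toward +x. The jar is in front, the tin at +y and the bottle at -y. Next I'll look from near with the wrist camera.

```bash
cat > h.py <<'E'
from plant import bot
import numpy as np, cv2
R1=np.diag([1.,-1,-1]); R2=np.diag([-1.,1,-1])
def cloud(p):
    "world xyz of every wrist pixel (equidistant fisheye)"
    K=p['K']; v,u=np.indices(p['depth'].shape)
    x=(u-K[0,2])/K[0,0]; y=(v-K[1,2])/K[1,1]; th=np.hypot(x,y)+1e-9
    t=np.tan(th)/th; d=p['depth']
    return (np.dstack([x*t*d,y*t*d,d])-p['t'])@p['R'], (d>0)&(th<1.3)
def top(p,name,ztop,tol=.005):
    "circle enclosing the thing's points near its top height"
    m=bot.silhouettes(p,name)
    if not m: return None
    X,ok=cloud(p); q=X[m[0]['mask']&ok]; q=q[np.abs(q[:,2]-ztop)<tol]
    if len(q)<10: return None
    c,r=cv2.minEnclosingCircle((q[:,:2]*1000).astype(np.float32))
    return np.round(c,1),round(r,1),round(float(np.median(q[:,2]))*1000,1),len(q),round(m[0]['confidence'],2)
def lm(p,n):
    d=bot.landmark_of(p,n); return (np.round(d[0]['location'],4).tolist(),round(d[0]['confidence'],2)) if d else None
E
cat > b.py <<'E'
from h import *
s=bot.sense(); print(s['ee_rot'].round(2),s['joint_positions'].round(2))
for R,n in((R1,'R1'),(R2,'R2')):
    for P in ([.512,.316,.2],[.53,-.0,.2],[.496,-.316,.2]):
        q=bot.solve_ik(P,R); print(n,P,None if q is None else q.round(2))
E
python3 b.py
```

```text
[[-0.94  0.33 -0.  ]
 [ 0.33  0.94 -0.  ]
 [ 0.   -0.   -1.  ]] [ 1.13  0.28 -0.03  1.27  0.    1.47]
R1 [0.512, 0.316, 0.2] [ 0.45  0.25 -0.12  1.19  0.   -2.7 ]
R1 [0.53, -0.0, 0.2] [-0.12  0.13 -0.28  1.17  0.    3.02]
R1 [0.496, -0.316, 0.2] [-0.68  0.23 -0.15  1.19  0.    2.46]
R2 [0.512, 0.316, 0.2] [ 0.45  0.25 -0.12  1.19  0.    0.45]
R2 [0.53, -0.0, 0.2] [-0.12  0.13 -0.28  1.17  0.   -0.12]
R2 [0.496, -0.316, 0.2] [-0.68  0.23 -0.15  1.19  0.   -0.68]
```

```bash
cat > c.py <<'E'
from h import *
def look(P,names,lms,f):
    bot.move_pose(P,R2); bot.sleep(.3); p=bot.capture('wrist')
    cv2.imwrite(f'pics/{f}.png',p['frame'][:,:,::-1])
    for n,z in names: print(n,top(p,n,z),lm(p,n))
    for n in lms: print(n,lm(p,n))
look([.496,-.316,.25],[('anvil_top',.032)],['anvil_top'],'w_anvil')
look([.537,-.0,.25],[],['tray_in'],'w_tray')
look([.53,.316,.25],[('jar_mid',.088),('tin_mid',.096),('oil_mid',.102),('cup_mid',.030)],['crate'],'w_crate')
print(bot.sense()['clock'])
E
python3 c.py
```

```text
anvil_top (array([ 594.3, -329.8]), 129.7, 32.2, 2161, 0.74) ([0.4966, -0.3138, 0.0278], 0.68)
anvil_top ([0.4966, -0.3138, 0.0278], 0.68)
tray_in ([0.5395, 0.0018, 0.0012], 0.8)
jar_mid None None
tin_mid (array([574. , 378.4]), 26.2, 97.0, 1596, 0.9) ([0.5733, 0.3825, 0.0539], 0.95)
oil_mid (array([567.9, 252.9]), 13.5, 101.8, 432, 0.56) ([0.5668, 0.2518, 0.0549], 0.8)
cup_mid (array([578.9, 316.4]), 17.8, 29.9, 229, 0.87) ([0.5781, 0.3183, 0.0204], 0.59)
crate None
8.525
```

View pics/w_crate.png

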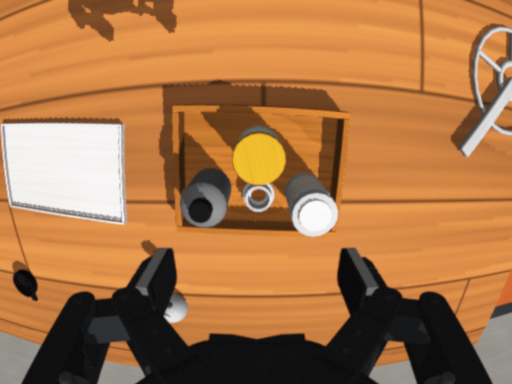

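View pics/w_anvil.png

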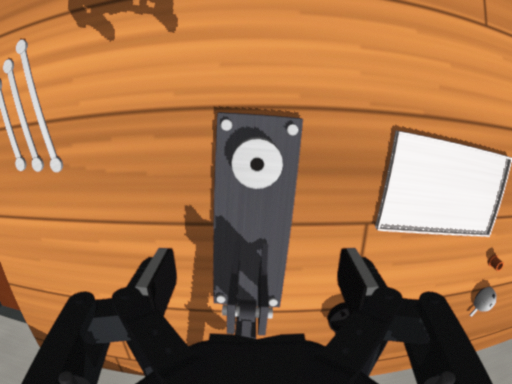

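The crate view shows the jar lid at (259,159), tin top at (314,215), bottle cap at (201,207) and cup at (258,196). The press view shows the anvil disc at (257,163), with only low bolts around it. I'll get the jar lid and the anvil by colour and height.

```bash
cat > d.py <<'E'
from h import *
def circ(p,win,z,tol,sat):
    X,ok=cloud(p); h=cv2.cvtColor(p['frame'],cv2.COLOR_RGB2HSV)
    m=ok&(np.abs(X[...,2]-z)<tol)&sat(h)
    w=np.zeros_like(m); w[win]=1; q=X[m&w]
    c,r=cv2.minEnclosingCircle((q[:,:2]*1000).astype(np.float32)); print(np.round(c,1),round(r,1),np.median(q[:,2]).round(4),len(q),(q[:,:2].mean(0)*1000).round(1))
p=bot.capture('wrist')
circ(p,np.s_[125:190,225:295],.088,.004,lambda h:(h[...,1]>150))
bot.move_pose([.496,-.316,.25],R2); bot.sleep(.3); p=bot.capture('wrist')
circ(p,np.s_[130:195,222:292],.032,.004,lambda h:(h[...,2]>120)&(h[...,1]<60))
X,ok=cloud(p)
E
python3 d.py
```

```text
[514.2 316.7] 28.7 0.0881 2241 [513.1 316.9]
[ 497.7 -315.9] 32.1 0.0321 1855 [ 497.  -315.9]
```

The radii match the given sizes: jar 28.7 mm, tin 26.2, cap 13.5, cup body 17.8, anvil 32.1. I'll carry the jar first and check the result.

```bash
cat >> h.py <<'E'
CR=dict(jar=[.5135,.3168],tin=[.574,.3784],oil=[.568,.2529],cup=[.579,.3164])
TR=dict(jar=[.506,.0],tin=[.568,.062],oil=[.568,-.062])
AN=[.4973,-.3159]; ZC=.044; ZT=.040; H=.165
def carry(a,za,b,zb,force=40,v=.22,h=H):
    p=bot.sense()['position']
    if p[2]<h-.02: bot.line_to([p[0],p[1],h],vel=v)
    bot.line_to([*a,h],R2,vel=.35); bot.gripper_to(1.0); bot.line_to([*a,za],vel=v)
    bot.gripper_to(0.0,force); s=bot.sense(); print('grip',round(s['opening'],3),s['finger_force'])
    bot.line_to([*a,h],vel=v); bot.line_to([*b,h],vel=.3)
    s=bot.sense(); print('held',round(s['opening'],3),s['force'].round(1))
    bot.line_to([*b,zb],vel=.15); s=bot.sense(); print('down',s['force'].round(1))
    bot.gripper_to(1.0); bot.line_to([*b,h],vel=v); print('clock',bot.sense()['clock'])
E
cat > e.py <<'E'
from h import *
bot.move_pose([*CR['jar'],H],R2)
carry(CR['jar'],ZC,TR['jar'],ZT)
p=bot.capture('scene'); cv2.imwrite('pics/jar.png',p['frame'][:,:,::-1]); print(lm(p,'jar_mid'),lm(p,'cup_mid'))
E
python3 e.py
```

```text
grip 0.66 44.1331122466363
held 0.654 [ 0.9 -0.1 -3.9]
down [-7.   1.  11.1]
clock 19.025
([0.5035, 0.0005, 0.0429], 0.82) ([0.5804, 0.3198, 0.0195], 0.69)
```

View pics/jar.png

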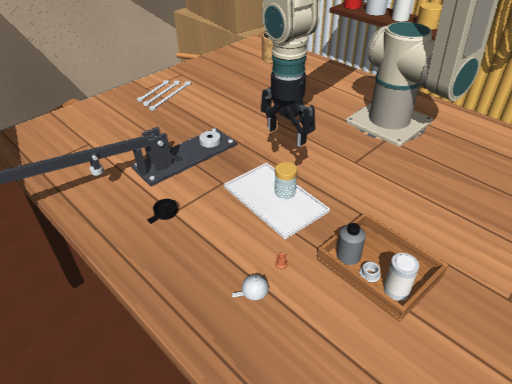

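The jar stands upright on the tray at (286,182), measured at (0.504, 0.000), and the others have not moved. Tin and bottle next.

```bash
cat > f.py <<'E'
from h import *
for n in('tin','oil'): carry(CR[n],ZC,TR[n],.041)
bot.line_to([.54,.12,.25],vel=.35); bot.move_pose([.55,.316,.2],R2); bot.sleep(.3)
p=bot.capture('wrist'); print('cup',top(p,'cup_mid',.030),lm(p,'cup_mid'))
p=bot.capture('scene'); cv2.imwrite('pics/three.png',p['frame'][:,:,::-1]); print([lm(p,n+'_mid') for n in('jar','tin','oil','cup')])
E
python3 f.py
```

```text
grip 0.583 41.94147527217865
held 0.586 [ 0.2  0.1 -3.3]
down [ 0.8  0.2 -2.3]
clock 25.8083
grip 0.628 43.216031228184875
held 0.633 [-0.  -0.2 -2.5]
down [ 0.6 -0.2 -2.5]
clock 31.8333
cup (array([578.6, 316.6]), 17.7, 29.7, 329, 0.58) ([0.5782, 0.3196, 0.0186], 0.8)
[([0.503, 0.0025, 0.0397], 0.59), ([0.5678, 0.0597, 0.049], 0.58), ([0.5673, -0.0644, 0.0487], 0.56), ([0.5776, 0.3122, 0.0194], 0.8)]
```

View pics/three.png

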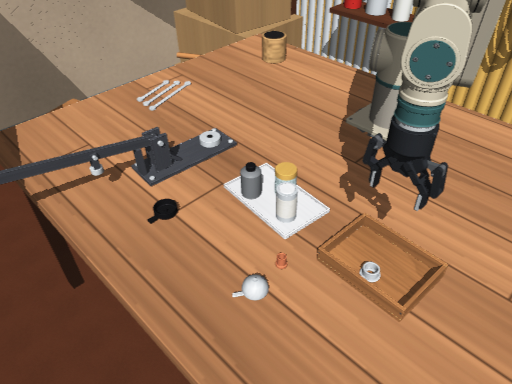

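All three stand upright on the tray at bottle (251,182), jar (286,175) and tin (286,205), and the cup is alone in the crate at (371,271). Now I'll take the cup to the anvil.

```bash
cat > g.py <<'E'
from h import *
carry([.5787,.3165],.014,AN,.0385,force=40,v=.18)
bot.line_to([AN[0],AN[1],.2]); bot.sleep(.3)
p=bot.capture('wrist'); cv2.imwrite('pics/cup.png',p['frame'][:,:,::-1]); print('cup',top(p,'cup_mid',.054),lm(p,'cup_mid'))
p=bot.capture('scene'); print(lm(p,'cup_mid'))
E
python3 g.py
```

```text
grip 0.392 40.94538150362496
held 0.39 [ 0.1  0.1 -0.7]
down [-0.4  0.6  0.6]
clock 41.775
cup (array([ 497., -316.]), 17.9, 53.9, 434, 0.89) ([0.4966, -0.315, 0.0429], 0.94)
([0.4969, -0.3166, 0.0413], 0.67)
```

View pics/cup.png

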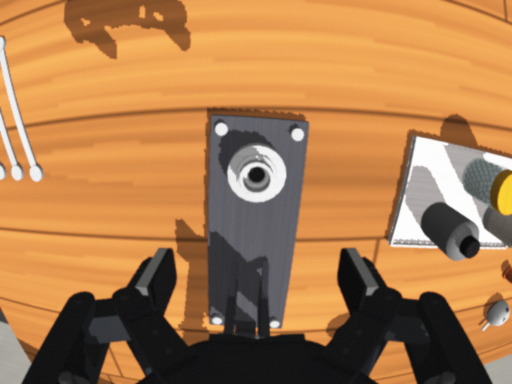

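The cup is centred on the anvil at (257,172), about 0.3 mm off, with its top at 53.9 mm as expected. Now I'll put the containers back.

```bash
cat > i.py <<'E'
from h import *
for n in('tin','oil','jar'): carry(TR[n],ZT if n=='jar' else .041,CR[n],.0445 if n=='jar' else .0445)
bot.move_pose([.53,.316,.25],R2); bot.sleep(.3)
p=bot.capture('wrist'); cv2.imwrite('pics/end_w.png',p['frame'][:,:,::-1])
print([top(p,n+'_mid',z) for n,z in(('jar',.088),('tin',.096),('oil',.102))])
from d2 import circ
circ(p,np.s_[125:190,225:295],.088,.004,lambda h:(h[...,1]>150))
p=bot.capture('scene'); cv2.imwrite('pics/end_s.png',p['frame'][:,:,::-1]); print([lm(p,n) for n in('jar_mid','tin_mid','oil_mid','cup_mid','bell','reflector','ferrule')],bot.sense()['clock'])
E
(echo 'from h import *'; sed -n '2,6p' d.py) > d2.py; python3 i.py
```

```text
grip 0.588 41.37689173221588
held 0.586 [ 0.2  0.2 -3. ]
down [-6.  -3.  10.5]
clock 49.3333
grip 0.63 43.15489422520386
held 0.632 [-0.1  0.  -2.6]
down [-9.6 -4.2 17.3]
clock 56.0667
grip 0.655 42.69349985392182
held 0.659 [-1.4 -0.3 -4.5]
down [-6.8 -5.1 10.3]
clock 62.2583
[(array([507.3, 314.8]), 28.7, 88.1, 2293, 0.96), (array([571. , 377.2]), 26.4, 97.1, 1625, 0.69), (array([563.7, 251.3]), 13.3, 101.8, 440, 0.91)]
[507.5 314.8] 28.7 0.0881 2290 [506.9 314.9]
[([0.5079, 0.3169, 0.0469], 0.73), None, ([0.7753, 0.1685, -0.0011], 0.61), ([0.4984, -0.3191, 0.0438], 0.52), ([0.777, 0.1673, -0.0029], 0.84), ([0.773, -0.1606, -0.0034], 0.76), ([0.6869, 0.1562, -0.0021], 0.58)] 63.6
```

View pics/end_s.png

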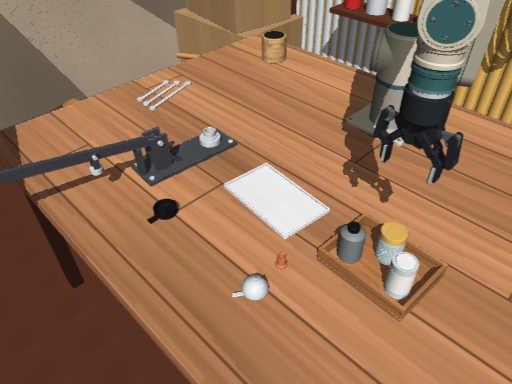

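All three are back upright in the crate, within 3 to 7 mm of where they started (limit 15). The cup is on the anvil and the other items have not moved. I'll hand the job in.

```bash
python3 -c "
from plant import bot
print(bot.close_job())"
```

```text
the job is handed in; nothing more can be done
None
```

The job is handed in at about 64 s: the cup is on the anvil about 0.3 mm off centre, the jar, tin and bottle stand upright in the crate about 7, 3 and 5 mm from where they started, and the bell, reflector and ferrule show no movement beyond measurement error; the hand-in call returned no verdict.

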